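# Latch the glue-up jig

## Task

Close the draw latch of the gluing jig so that its sliding jaw clamps the chair rail: carry the wire loop over the keeper and hook its bar under the keeper's lip, then press the lever down over centre until it is fully home and stays there. Be gentle: feel for the keeper, whose height has been adjusted, instead of forcing the loop against it, do not ram the lever, and leave the things around the jig where they are.

Things in the scene. Friction and masses are not known exactly. Their poses are not given: they have to be found in the camera images.
- jig: Plywood board 290 x 150 x 18 mm fixed on the bench, carrying all the rest. Origin: underside, below the lever's pivot; x points from the pivot to the keeper, y along the hinges and the loop's bar, z up. Along x (mm): fence block -28 to 20, 120 wide, top 54 above the bench; dark chair rail 20 to 61, top 42; sliding jaw 70 to 116, 118 wide, top 44.5.
- lever_pivot (a point): Centre of the lever's hinge, on the jig's x = 0, y = 0 line, 86 mm above the bench.
- lever (a joint): Steel lever's angle (rad): 0 shut, level, pointing to the jig's -x, on its stop; 1.57 upright; 2.3 leaning to the keeper. Friction (0.05 N m) holds it where left. With the bar just hooked it stands at 1.0 to 1.6; shutting it takes 6 to 9 N at lever_pad, most at 0.7 to 0.9, easing to nothing at dead centre near 0.24; below about 0.1 the spring load snaps it on to its stop.
- lever_pad (a point): Middle of the lever's pressing face (its upper face when shut), 70 mm from the pivot along the lever and 9 mm off it. The lever is a strip 26 mm wide and 4 mm thick that reaches 94 mm from the pivot.
- loop (a joint): Wire loop's angle against the lever (rad); the loop's slope above level, pointing to the keeper, is loop minus lever. Friction (0.025 N m) holds it where left. Its pin is on the lever 22 mm from the pivot (shut: 21.4 mm to -x of it and 5.2 mm below), so lever and loop follow as two links when the bar is carried, the bar reaching 73 to 117 mm from the pivot.
- loop_bar (a point): Middle of the round cross bar (6 mm thick) at the free end of the steel wire loop. The loop is 95 mm long from pin to bar and 53 mm wide over the bar's ends, side wires 5 mm thick. It can be pinched from above by the two ends of the bar.
- keeper_seat (a point): Bar's seat for a keeper screwed fully down: 79.5 mm above the bench; rides on the jaw. The screw sets the whole keeper 4 to 11 mm higher, which this point does not show: feel for it. Keeper: steel hook 24 mm wide, open to +x. From the true seat: post face 3 mm to -x; lip underside 6 mm above, 6 mm thick, ends 9 mm to +x; shelf top 3 mm below, ends 27 mm to +x.
- jaw (a joint): Travel of the sliding jaw towards the lever (m): 0 open, held there by a spring with 8 N preload and 8 N per mm; 0.005 to 0.009 when the latch is shut.
- glue: Bystander: white glue bottle, 56 mm across, 130 mm tall; origin at the centre of its underside.
- mallet: Bystander: hammer with a wooden handle, 260 mm long, head to +x, lying on the bench along the +y side of the jig; origin at mid-length on its underside.
- tin: Bystander: plain steel tin, 72 mm across, 75 mm tall; origin at the centre of its underside.

How it is judged (in metres and radians):
On the way:
1. the loop's bar is hooked under the keeper's lip while the lever is still up (x of loop_bar in the frame of keeper_seat between -0.005 and 0.005 m and z of loop_bar in the frame of keeper_seat between 0.0005 and 0.0165 m and value of joint lever above 0.3 rad), for 0.2 s.
At the end, for the whole second after the job is handed in: The bar is hooked under the keeper's lip (within 5 mm of keeper_seat along the jig's x and 0.5 to 16.5 mm above it, which is under the lip at every setting), the lever rests on its stop (below 0.04 rad), the jaw is drawn in by more than 3 mm, and the lever is at rest (value of joint lever below 0.04 rad and value of joint jaw above 0.003 m and x of loop_bar in the frame of keeper_seat between -0.005 and 0.005 m and z of loop_bar in the frame of keeper_seat between 0.0005 and 0.0165 m and velocity of joint lever between -0.05 and 0.05 rad/s); the robot touches nothing.
It fails at once if the held loop is forced against the keeper with more than 20 N (contact force between the fingers and loop above 1 N and contact force between loop and keeper above 20 N).
It fails at once if the lever is rammed with more than 40 N (contact force between any of the arm, the fingers and lever_c0 above 40 N or contact force between any of the arm, the fingers and lever_c3 above 40 N).
It fails at once if the glue bottle is disturbed (distance of glue from where it was at the start of the episode above 0.03 m or angle between glue's own z axis and vertical above 0.5 rad).
It fails at once if the hammer is disturbed (distance of mallet from where it was at the start of the episode above 0.03 m).
It fails at once if the tin is disturbed (distance of tin from where it was at the start of the episode above 0.03 m or angle between tin's own z axis and vertical above 0.5 rad).
It also fails if it takes over 59 s, if anything falls off the work surface, if the arm or the gripper's body presses on something with over 40 N, if the wrist force passes 120 N, or if a joint passes its speed limit or range.

## Robot

A 6-joint arm with a two-finger parallel gripper is mounted at the origin on the work surface. World frame = base frame: x ahead of the robot, y to its left, z up, the work surface at z = 0. Lengths are in m, angles in degrees, forces in N, time in s.
With the tool pointing down it reaches from about 0.25 to 0.725 m from the base axis. Payload 9.7 kg.
Tool frame: the origin (TCP) lies at the very end of the fingers, on their centre line; the grasp point (between the pads) lies 19 mm behind it (bot.grip_depth is the distance from the TCP to the grasp point, in m); z points along the fingers, y is the direction in which the jaws open and shut (so a half turn about z gives the same grasp; the last joint's range is limited). The gripper opens to 85 mm and grips with 20 to 120 N. Pads are 22 mm wide; open, the fingers measure 114 mm over their backs; the gripper's body (76 mm by 85 mm) begins 54 mm behind the grasp point. The pads swing forward as they close: fully open they stand 13 mm farther back than shut.
Start: joints at [-64.572, 4.979, 10.078, 95.1, 0, 90], TCP at [0.236, -0.497, 0.231] pointing down, gripper open.
Joint ranges: [-179.16, 179.16], [-48.56, 103.87], [-65.8, 70.77], [-126.05, 130.52], [-82.76, 87.17], [-180, 180]. Speed limits (degrees/s): [127.2, 127.2, 147.25, 180, 180, 180].

## Interface

Orientations are given as [roll, pitch, yaw] about the fixed x, y, z axes, in that order (R = Rz(yaw) Ry(pitch) Rx(roll)).
In Python, from workcell import bot, viewer gives the robot as it stands.
- The arm moves only by the tool arm_command, never from a script. Its argument "motion" is a list of rows, each a list of 3 entries, a list of its own where there are three numbers: the opening, from 0 (shut) to 1 (fully open), then the shift along the tool's x, y, z in units of 60 mm (1.0 is 60 mm), then the turn, a rotation vector about the tool's x, y, z in units of 6 degrees (1.0 is 6 degrees). A call has 1 to 12 rows; each row shifts and turns the commanded pose from where the row before left it, along the tool's axes as they then stand; what a row does not reach is not made up. A row lasts 1/8 s, in which the tool goes at most 62.5 mm and 10.7 degrees, less where a joint would pass 70% of its speed; a pose out of reach is approached as far as the arm can. A call is refused whole if a number of a shift passes 1 or a number of a turn 1, either way. A call with a gripper value outside its range is refused whole. The fingers move at their own pace and stop on an object; "newtons" is the grip in N (left out, the last holds). Time passes only in rows, so rows that do not move let the fingers close. It gives the time, the measured TCP pose, the force and the opening at its end, in the units of the state.
- bot.get_obs(): the state, without advancing time (a new reading comes with each control period).
- viewer.camera(name): name is "side" or "top"; returns the picture (400x640x3 uint8, blue, green, red); there is no depth.
- viewer.calibration(name): a dict with "fx", "fy", "cx", "cy" (pixels), "k1" (the pictures are not rectified: a ray, as slopes to the right and down, at radius r is drawn at 1 + k1 r^2 times it, then the intrinsics apply), "T" (4x4, takes a point from camera to world coordinates). Camera axes: x right, y down, z forward; pixel columns grow to the right and rows downward; lengths in m; the calibration is good to about 2 mm. A picture is of the moment at which its call begins. calibration takes no time and is no camera call.
- bot.job_done(): hands the job in, once; it reports no verdict.
The state is a dict: "time": time; "q": joint angles; "qd": joint speeds; "joint_efforts": joint torques, N m; "ee_pos": TCP position; "tcp_rot": TCP orientation; "wrist_force": force on the tool from outside, world axes, zero at the start; "torque": the same for the moment, N m; "opening": finger opening in m.
Only numpy, scipy, OpenCV 4.12 (cv2) and the standard library are available. Lean on these libraries where they do the work, as an engineer would, in place of code of your own. Each camera call takes 0.05 s, during which the arm holds its last target.

## Working session

There is one attempt and no reset: what is moved stays moved. The work goes in short steps, Python scripts to look and compute and a tool call to move; the robot and the scene stay as the last step left them, time stands still between calls to the robot, and variables do not carry over. Pictures are saved under pics/ and viewed, and the job is handed in when it is done.

Besides the shell and the picture viewer there is one more tool, called after ">>>" by a JSON object that holds its "method" and its "body", one argument or row to a line. arm_command: Moves the arm, as the interface text tells. Its arguments: {"type":"object","properties":{"motion":{"type":"array"},"newtons":{"type":"number"}},"required":["motion"]}

```bash
ls; mkdir -p pics; python3 - <<'E'
from workcell import bot, viewer
import cv2
for n in ("side","top"):
    cv2.imwrite(f"pics/{n}0.png",viewer.camera(n)); c=viewer.calibration(n); print(n,c)
print(bot.get_obs())
E
```

```text
pics
side {'fx': 489.78143586137895, 'fy': 489.78143586137895, 'cx': 322.9414739375273, 'cy': 200.96597165990235, 'k1': -0.042499913099305946, 'T': array([[ 0.99213742, -0.07669819,  0.09889757,  0.50019858],
       [-0.12455838, -0.52816999,  0.83995338, -0.80747756],
       [-0.01218818, -0.8456677 , -0.53357061,  0.58248601],
       [ 0.        ,  0.        ,  0.        ,  1.        ]])}
top {'fx': 374.82554081692575, 'fy': 374.82554081692575, 'cx': 313.688693732437, 'cy': 194.6580345758389, 'k1': -0.03744248751377392, 'T': array([[ 0.01138501, -0.99672344,  0.0800798 ,  0.53129571],
       [-0.9994808 , -0.00892923,  0.03095816, -0.00199921],
       [-0.03014167, -0.08039068, -0.99630759,  0.86772322],
       [ 0.        ,  0.        ,  0.        ,  1.        ]])}
{'time': 0.1, 'q': array([-6.45727025e+01,  5.00710481e+00,  1.00386723e+01,  9.50995604e+01,
       -1.08528122e-03,  9.00023378e+01]), 'qd': array([ 0.01954213, -0.05692123,  0.08551354,  0.09364682, -0.05453681,
       -0.02665091]), 'joint_efforts': array([-2.77586478e-04, -5.21563518e+01,  4.65652084e+01,  1.59423536e-02,
        4.41200569e-06,  5.80958215e-06]), 'ee_pos': array([ 0.2360565 , -0.49653575,  0.23065918]), 'tcp_rot': array([-1.79932007e+02,  1.08805475e-03,  2.54249610e+01]), 'wrist_force': array([ 0.63667236, -0.25661872, -0.36895214]), 'torque': array([-0.00297879,  0.01046896,  0.0425177 ]), 'opening': 0.08516972024601527}
```

View pics/side0.png

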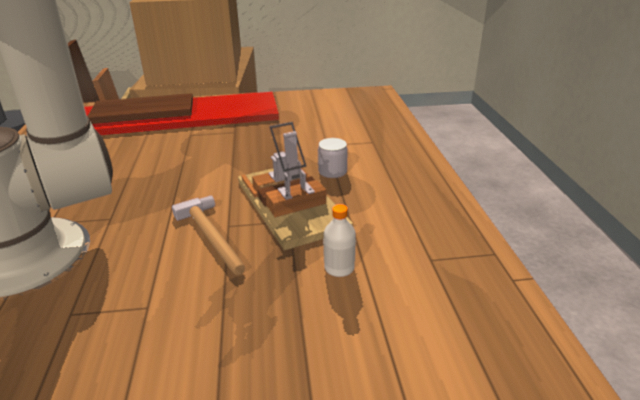

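View pics/top0.png

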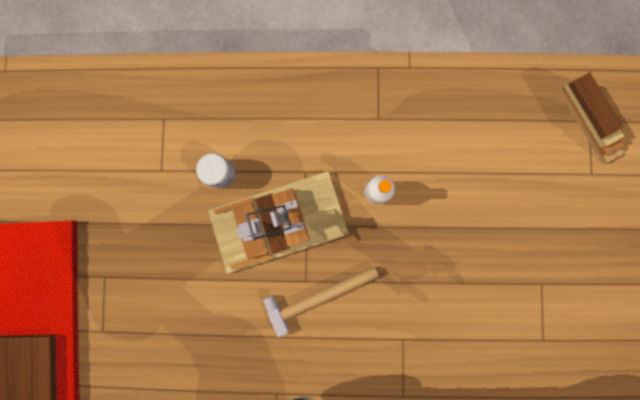

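```bash
python3 - <<'E'
import cv2
a=cv2.imread("pics/side0.png")[110:260,220:370]; cv2.imwrite("pics/s1.png",cv2.resize(a,(600,600),interpolation=cv2.INTER_CUBIC))
a=cv2.imread("pics/top0.png")[160:280,200:360]; cv2.imwrite("pics/t1.png",cv2.resize(a,(800,600),interpolation=cv2.INTER_CUBIC))
E
```

```text
(no output)
```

View pics/s1.png

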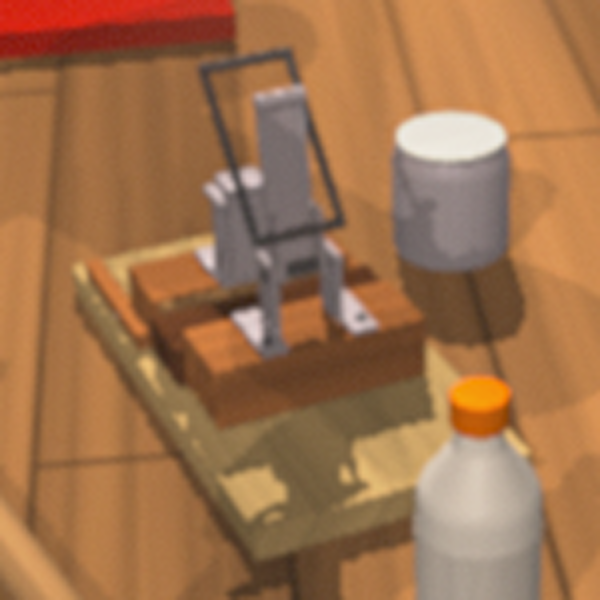

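View pics/t1.png

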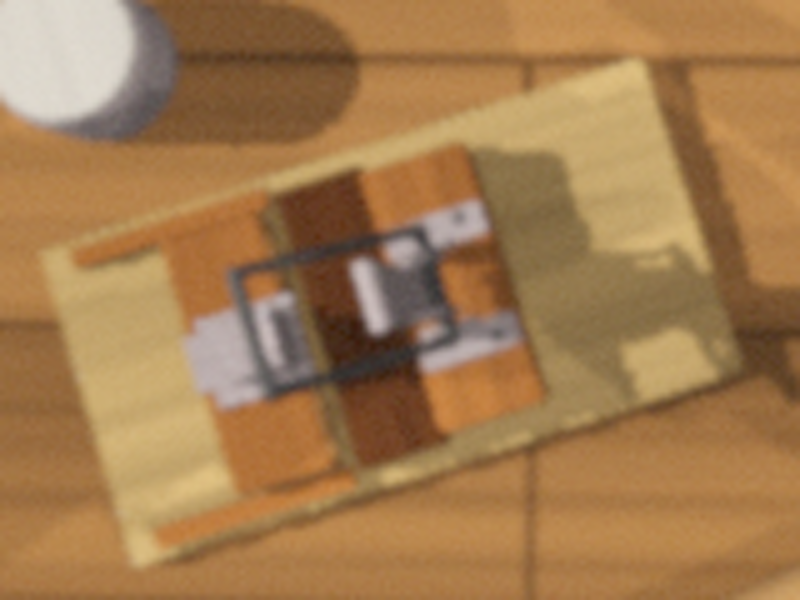

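```bash
cat > h.py <<'E'
import numpy as np, cv2
from scipy.optimize import least_squares
from workcell import bot, viewer
C={n:viewer.calibration(n) for n in("side","top")}
def proj(n,P):
    c=C[n]; T=c["T"]; p=(np.atleast_2d(P)-T[:3,3])@T[:3,:3]
    s=p[:,:2]/p[:,2:]; r2=(s**2).sum(1,keepdims=True); s=s*(1+c["k1"]*r2)
    return s*[c["fx"],c["fy"]]+[c["cx"],c["cy"]]
def ray(n,uv):
    c=C[n]; d=(np.array(uv,float)-[c["cx"],c["cy"]])/[c["fx"],c["fy"]]; s=d.copy()
    for _ in range(20): s=d/(1+c["k1"]*(s@s))
    v=c["T"][:3,:3]@np.r_[s,1]; return c["T"][:3,3],v/np.linalg.norm(v)
def onz(n,uv,z):
    o,v=ray(n,uv); return o+v*(z-o[2])/v[2]
def tri(us,ut):
    o1,a=ray("side",us);o2,b=ray("top",ut)
    k=np.linalg.lstsq(np.c_[a,-b],o2-o1,rcond=None)[0]
    p,q=o1+k[0]*a,o2+k[1]*b; return (p+q)/2,np.linalg.norm(p-q)
def jig2w(pose,P):
    x,y,th=pose[:3]; P=np.atleast_2d(P).astype(float); c,s=np.cos(th),np.sin(th)
    return np.c_[x+c*P[:,0]-s*P[:,1], y+s*P[:,0]+c*P[:,1],P[:,2]]
def w2jig(pose,P):
    x,y,th=pose[:3]; P=np.atleast_2d(P)-[x,y,0]; c,s=np.cos(th),np.sin(th)
    return np.c_[c*P[:,0]+s*P[:,1],-s*P[:,0]+c*P[:,1],P[:,2]]
E
python3 - <<'E'
from h import *
tz=lambda u,v:(200+u/5-.4,160+v/5-.4)
sz=lambda u,v:(220+u/4-.4,110+v/4-.4)
# jig pts: top view; side
fen=[((465,145),-.028,-.06),((543,403),-.028,.06)]
brd=[((640,58),0,-.075),((742,368),0,.075),((140,567),1,.075),((40,252),1,-.075)]
for p,x,y in fen: print(onz("top",tz(*p),.054))
for p,x,y in brd: print("b",onz("top",tz(*p),.018))
side=[((425,312),-.028,-.06,.054),((205,390-10),-.028,.06,.054)]
def model(p):
    r=[]
    for uv,x,y in fen: r.append(proj("top",jig2w(p,[x,y,.054]))[0]-tz(*uv))
    for uv,k,y in brd: r.append(proj("top",jig2w(p,[p[3]+.29*k,y,.018]))[0]-tz(*uv))
    r.append((p[4:6])*300+proj("side",jig2w(p,[-.028,-.06,.054]))[0]*0)
    return np.ravel(r)
s=least_squares(model,[.45,.1,1.8,-.14,0,0]); print(s.x,np.degrees(s.x[2]),s.fun.round(2))
pose=s.x[:4]
print("side fence",proj("side",jig2w(pose,[[-.028,-.06,.054],[-.028,.06,.054]])),sz(425,312),sz(200,385))
print("side board",proj("side",jig2w(pose,[[pose[3],.075,.018],[pose[3]+.29,.075,.018]])),sz(262,540),sz(75,270))
np.save("pose.npy",pose)
for a,b in (((200,68),(275,390)),((290,52),(233,272)),((262,242),(455,338)),((340,220),(425,228))):
    P,e=tri(sz(*a),tz(*b)); print(P,e,"jig",w2jig(pose,P)*1e3)
for n,z in(((379,188),0.05),):print("glue",onz("top",n,.13))
print("tin",onz("top",(212,170),.075)); print("mallet",onz("top",(275,316),.02),onz("top",(378,273),.015))
E
```

```text
[0.60957091 0.06955251 0.054     ]
[0.49791081 0.03402184 0.054     ]
b [ 0.65364629 -0.00678135  0.018     ]
b [ 0.51321069 -0.0538912   0.018     ]
b [0.42013889 0.21712376 0.018     ]
b [0.56209729 0.26752655 0.018     ]
[ 0.54586469  0.07869923  1.89601324 -0.11638971  0.          0.        ] 108.63355662881527 [-0.8  -0.96  0.47 -0.02  0.37 -0.2   0.74  0.56 -0.94  0.35  0.14  0.28
  0.    0.  ]
side fence [[326.53619535 188.71685271]
 [273.14260891 202.54342116]] (325.85, 187.6) (269.6, 205.85)
side board [[283.5877053  242.53901002]
 [237.76629655 176.11577003]] (285.1, 244.6) (238.35, 177.1)
[0.50449647 0.12736965 0.17831453] 0.003900583921727601 jig [[ 59.33693265  23.64886735 178.31453144]]
[0.54977457 0.1442724  0.17692687] 0.00012673224434126356 jig [[ 60.88665825 -24.65649489 176.92686634]]
[0.5264207  0.06765835 0.10739607] 0.0011732372628591736 jig [[ -4.24949341  21.95248834 107.39606974]]
[0.56907017 0.08041485 0.11004854] 0.002263850625802567 jig [[ -5.78878278 -22.53724223 110.04854465]]
glue [ 0.6049039  -0.10765472  0.13      ]
tin [0.64643297 0.24280294 0.075     ]
mallet [0.32738885 0.10750553 0.02      ] [ 0.425067   -0.12163698  0.015     ]
```

```bash
python3 - <<'E'
from h import *
a=cv2.imread("pics/side0.png")[140:200,260:320]; cv2.imwrite("pics/s2.png",cv2.resize(a,(600,600),interpolation=cv2.INTER_CUBIC))
a=cv2.imread("pics/top0.png")[200:260,220:300]; cv2.imwrite("pics/t2.png",cv2.resize(a,(800,600),interpolation=cv2.INTER_CUBIC))
pose=np.load("pose.npy")
for h in(4,7.5,11):
  for sx in (79,83):
    k=np.array([[sx-3,12,91.5+h],[sx-3,-12,91.5+h],[sx+9,12,91.5+h],[sx+9,-12,91.5+h],[sx+27,12,76.5+h],[sx+27,-12,76.5+h]])/1e3
    w=jig2w(pose,k); print(h,sx,"top",((proj("top",w)-[220,200])*10).round().tolist(),"side",((proj("side",w)-[260,140])*10).round().tolist())
E
```

```text
4 79 top [[327.0, 343.0], [293.0, 232.0], [272.0, 361.0], [238.0, 250.0], [206.0, 385.0], [173.0, 276.0]] side [[155.0, 181.0], [257.0, 158.0], [135.0, 159.0], [237.0, 136.0], [111.0, 186.0], [211.0, 164.0]]
4 83 top [[309.0, 349.0], [275.0, 238.0], [254.0, 367.0], [220.0, 256.0], [188.0, 391.0], [155.0, 282.0]] side [[148.0, 174.0], [251.0, 151.0], [129.0, 151.0], [230.0, 129.0], [104.0, 179.0], [204.0, 157.0]]
7.5 79 top [[324.0, 343.0], [290.0, 232.0], [269.0, 361.0], [235.0, 250.0], [202.0, 386.0], [169.0, 276.0]] side [[154.0, 167.0], [257.0, 144.0], [134.0, 145.0], [236.0, 122.0], [110.0, 172.0], [210.0, 150.0]]
7.5 83 top [[306.0, 349.0], [271.0, 238.0], [250.0, 367.0], [216.0, 256.0], [184.0, 391.0], [151.0, 282.0]] side [[147.0, 159.0], [250.0, 136.0], [128.0, 137.0], [229.0, 115.0], [103.0, 165.0], [203.0, 143.0]]
11 79 top [[321.0, 344.0], [286.0, 232.0], [265.0, 362.0], [231.0, 250.0], [198.0, 386.0], [165.0, 276.0]] side [[153.0, 152.0], [256.0, 129.0], [133.0, 130.0], [235.0, 108.0], [109.0, 158.0], [209.0, 136.0]]
11 83 top [[302.0, 350.0], [268.0, 238.0], [247.0, 368.0], [212.0, 256.0], [180.0, 392.0], [147.0, 282.0]] side [[146.0, 145.0], [249.0, 122.0], [127.0, 123.0], [228.0, 100.0], [102.0, 151.0], [202.0, 129.0]]
```

View pics/s2.png

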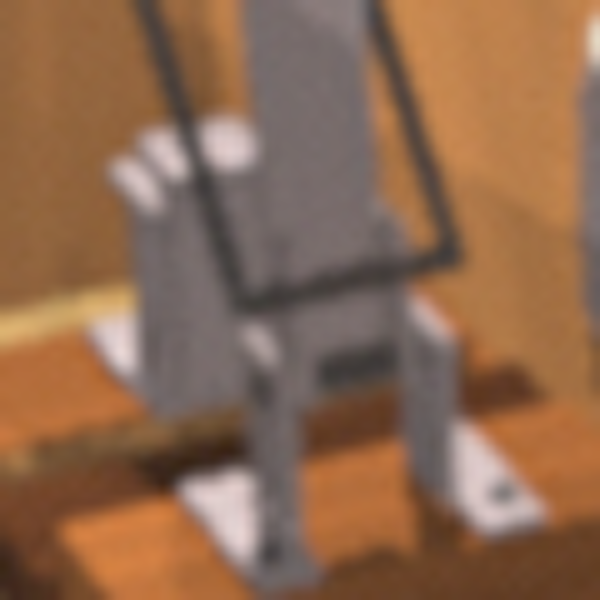

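View pics/t2.png

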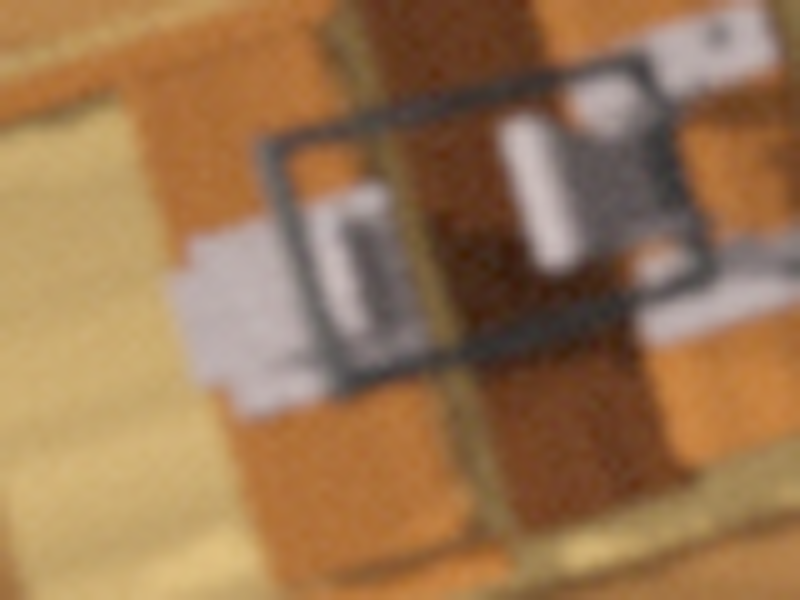

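>>> {"method": "arm_command", "body": {
  "motion": [
    [1,[0,0,0],[0,0,-1]],
    [1,[0,0,0],[0,0,-1]],
    [1,[0,0,0],[0,0,-1]],
    [1,[0,0,0],[0,0,-1]],
    [1,[0,0,0],[0,0,-1]],
    [1,[0,0,0],[0,0,-1]],
    [1,[0,0,0],[0,0,-1]],
    [1,[0,0,0],[0,0,-1]],
    [1,[0,0,0],[0,0,-1]],
    [1,[0,0,0],[0,0,-1]],
    [1,[0,0,0],[0,0,-1]],
    [1,[0,0,0],[0,0,-1]]
  ],
  "newtons": 20
}}

```text
time: 1.6
ee_pos: [0.2361, -0.4966, 0.2308]
tcp_rot: [-180.0, -0.0, 97.6]
wrist_force: [-0.1, -0.1, 0.3]
opening: 0.0854
```

>>> {"method": "arm_command", "body": {
  "motion": [
    [1,[0,0,0],[0,0,-0.935]],
    [1,[0,0,0],[0,0,-0.935]],
    [1,[0,0,0],[0,0,0]],
    [1,[0,0,0],[0,0,0]]
  ]
}}

```text
time: 2.1
ee_pos: [0.2361, -0.4967, 0.2311]
tcp_rot: [-180.0, -0.0, 108.5]
wrist_force: [1.0, -0.0, -0.1]
opening: 0.0852
```

>>> {"method": "arm_command", "body": {
  "motion": [
    [1,[0.6,0.57,0],[0,0,0]],
    [1,[0.6,0.57,0],[0,0,0]],
    [1,[0.6,0.57,0],[0,0,0]],
    [1,[0.6,0.57,0],[0,0,0]],
    [1,[0.6,0.57,0],[0,0,0]],
    [1,[0.6,0.57,0],[0,0,0]],
    [1,[0.6,0.57,0],[0,0,0]],
    [1,[0.6,0.57,0],[0,0,0]],
    [1,[0.6,0.57,0],[0,0,0]],
    [1,[0.6,0.57,0],[0,0,0]],
    [1,[0.6,0.57,0],[0,0,0]],
    [1,[0.6,0.57,0],[0,0,0]]
  ]
}}

```text
time: 3.6
ee_pos: [0.4873, 0.0455, 0.2314]
tcp_rot: [180.0, 0.0, 108.6]
wrist_force: [1.2, -1.4, 0.2]
opening: 0.0857
```

>>> {"method": "arm_command", "body": {
  "motion": [
    [1,[0.6,0.57,0],[0,0,0]],
    [1,[0.6,0.57,0],[0,0,0]],
    [1,[0,0,0],[0,0,0]]
  ]
}}

```text
time: 3.98
ee_pos: [0.5292, 0.1365, 0.2301]
tcp_rot: [-179.9, -0.0, 108.7]
wrist_force: [0.2, -0.2, -0.4]
opening: 0.0856
```

```bash
cat > st.py <<'E'
from h import *
import sys
pose=np.load("pose.npy")
o=bot.get_obs(); P=o["ee_pos"]
g=P-[0,0,.0]; print(o["time"],"jig TCP mm",(w2jig(pose,P)*1e3).round(2),"rot",o["tcp_rot"].round(2),"yaw want",np.degrees(pose[2]).round(2))
f=o["wrist_force"]; th=pose[2]; print("F jig",[round(float(x),2) for x in (f[0]*np.cos(th)+f[1]*np.sin(th),-f[0]*np.sin(th)+f[1]*np.cos(th),f[2])],"T",o["torque"].round(3),"open",o["opening"])
def zoom(n,box,fn,k):
    u,v,w,h=box; a=viewer.camera(n)[v:v+h,u:u+w]; cv2.imwrite(fn,cv2.resize(a,None,fx=k,fy=k,interpolation=cv2.INTER_CUBIC))
if len(sys.argv)>1:
    t=sys.argv[1]
    zoom("side",(220,60,200,150),f"pics/{t}s.png",4); zoom("top",(200,150,160,120),f"pics/{t}t.png",5)
E
python3 st.py a
```

```text
3.975 jig TCP mm [[ 60.09  -2.71 230.13]] rot [-1.7992e+02 -3.0000e-02  1.0875e+02] yaw want 108.63
F jig [-0.22, -0.15, -0.36] T [-0.019  0.037  0.009] open 0.08560715878138345
```

>>> {"method": "arm_command", "body": {
  "motion": [
    [1,[0,-0.037,0.3],[0,0,0]],
    [1,[0,0,0.3],[0,0,0]],
    [1,[0,0,0.3],[0,0,0]],
    [1,[0,0,0.29],[0,0,0]],
    [1,[0,0,0],[0,0,0]]
  ]
}}

```text
time: 4.7
ee_pos: [0.5258, 0.1324, 0.1588]
tcp_rot: [-179.9, -0.0, 108.6]
wrist_force: [-0.3, -0.3, 0.5]
opening: 0.0853
```

```bash
python3 st.py b
```

```text
4.7 jig TCP mm [[ 57.29   1.83 158.81]] rot [-179.89   -0.    108.58] yaw want 108.63
F jig [-0.16, 0.33, 0.48] T [ 0.015  0.011 -0.025] open 0.08526015797064104
```

View pics/bs.png

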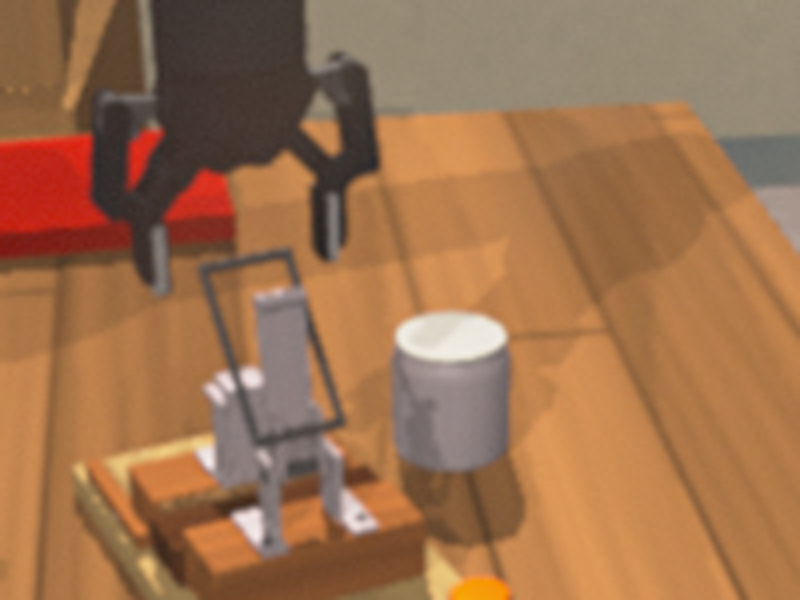

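View pics/bt.png

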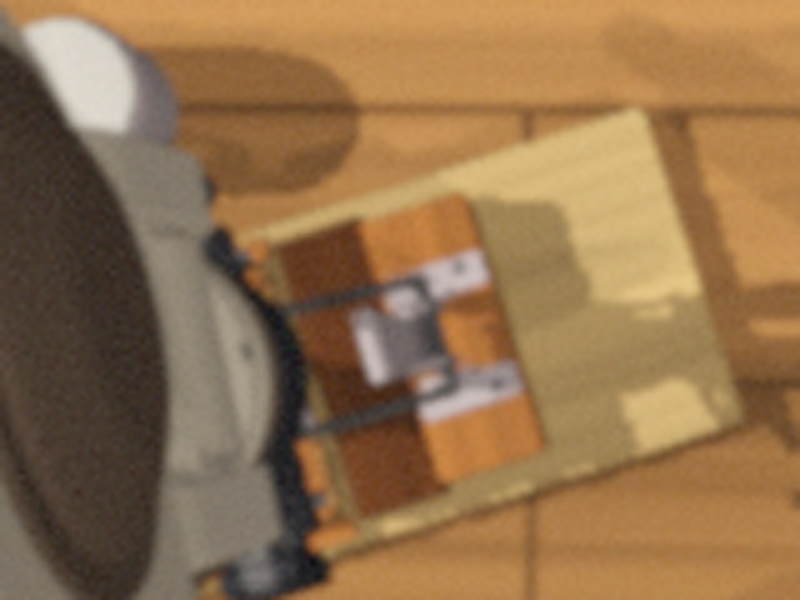

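>>> {"method": "arm_command", "body": {
  "motion": [
    [1,[0,0,0],[0,0,0]]
  ]
}}

```text
time: 4.92
ee_pos: [0.5269, 0.1332, 0.1608]
tcp_rot: [179.9, 0.0, 108.6]
wrist_force: [-0.9, 0.2, -0.2]
opening: 0.0851
```

```bash
python3 st.py; python3 st.py
```

```text
4.925 jig TCP mm [[ 57.69   0.54 160.81]] rot [1.7992e+02 1.0000e-02 1.0864e+02] yaw want 108.63
F jig [0.46, 0.79, -0.15] T [ 0.023  0.042 -0.028] open 0.08507452559844023
4.925 jig TCP mm [[ 57.69   0.54 160.81]] rot [1.7992e+02 1.0000e-02 1.0864e+02] yaw want 108.63
F jig [0.46, 0.79, -0.15] T [ 0.023  0.042 -0.028] open 0.08507452559844023
```

>>> {"method": "arm_command", "body": {
  "motion": [
    [1,[0,0,0],[0,0,0]]
  ]
}}

```text
time: 5.05
ee_pos: [0.5268, 0.1333, 0.1605]
tcp_rot: [179.9, 0.0, 108.6]
wrist_force: [0.3, 0.2, -0.5]
opening: 0.0853
```

```bash
python3 st.py
```

```text
5.05 jig TCP mm [[ 57.81   0.59 160.5 ]] rot [179.95   0.   108.65] yaw want 108.63
F jig [0.09, -0.34, -0.47] T [-0.014 -0.023 -0.024] open 0.08525019271795001
```

>>> {"method": "arm_command", "body": {
  "motion": [
    [1,[0.035,0.018,0.033],[0,0,0]],
    [1,[0,0,0],[0,0,0]],
    [0.55,[0,0,0],[0,0,0]],
    [0.55,[0,0,0],[0,0,0]],
    [0.55,[0,0,0],[0,0,0]],
    [0.55,[0,0,0],[0,0,0]],
    [0.5,[0,0,0],[0,0,0]],
    [0.5,[0,0,0],[0,0,0]]
  ],
  "newtons": 20
}}

```text
time: 6.05
ee_pos: [0.5271, 0.1357, 0.158]
tcp_rot: [180.0, -0.0, 108.7]
wrist_force: [0.8, 2.2, 0.9]
opening: 0.0507
```

```bash
python3 st.py c
```

```text
6.05 jig TCP mm [[ 59.99  -0.37 158.04]] rot [ 1.7997e+02 -1.0000e-02  1.0865e+02] yaw want 108.63
F jig [1.81, -1.46, 0.86] T [ 0.385 -0.281  0.006] open 0.05074956162179495
```

View pics/cs.png

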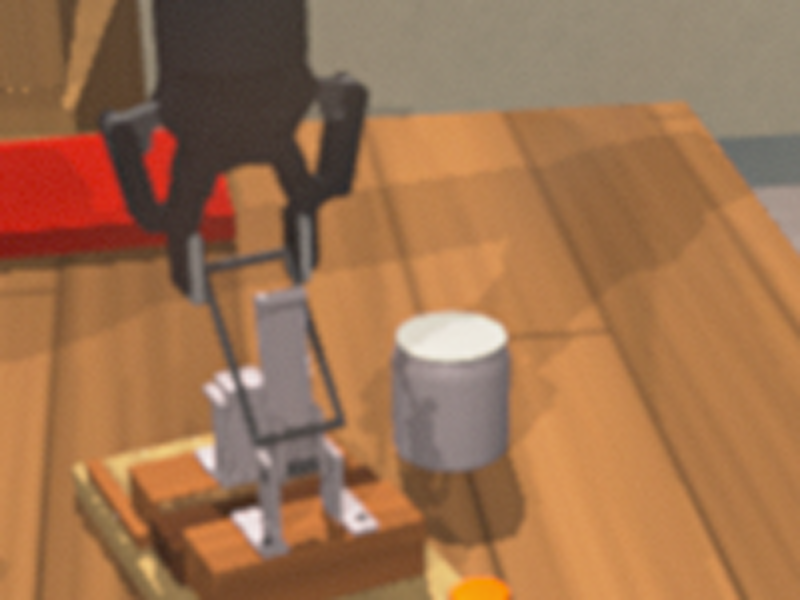

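>>> {"method": "arm_command", "body": {
  "motion": [
    [0.5,[0.051,0,0.087],[0,0,0]],
    [0.5,[0.051,0,0.087],[0,0,0]],
    [0.5,[0.051,0,0.087],[0,0,0]],
    [0.5,[0.051,0,0.087],[0,0,0]],
    [0.5,[0.051,0,0.087],[0,0,0]],
    [0.5,[0.051,0,0.087],[0,0,0]]
  ]
}}

```text
time: 6.9
ee_pos: [0.5211, 0.1527, 0.126]
tcp_rot: [-180.0, 0.1, 108.6]
wrist_force: [4.3, -0.0, 0.4]
opening: 0.0509
```

```bash
python3 st.py d
```

```text
6.9 jig TCP mm [[ 78.02  -0.22 125.98]] rot [-1.7999e+02  6.0000e-02  1.0863e+02] yaw want 108.63
F jig [-1.38, -4.09, 0.36] T [-0.122 -0.826 -0.005] open 0.050872332201180676
```

View pics/ds.png

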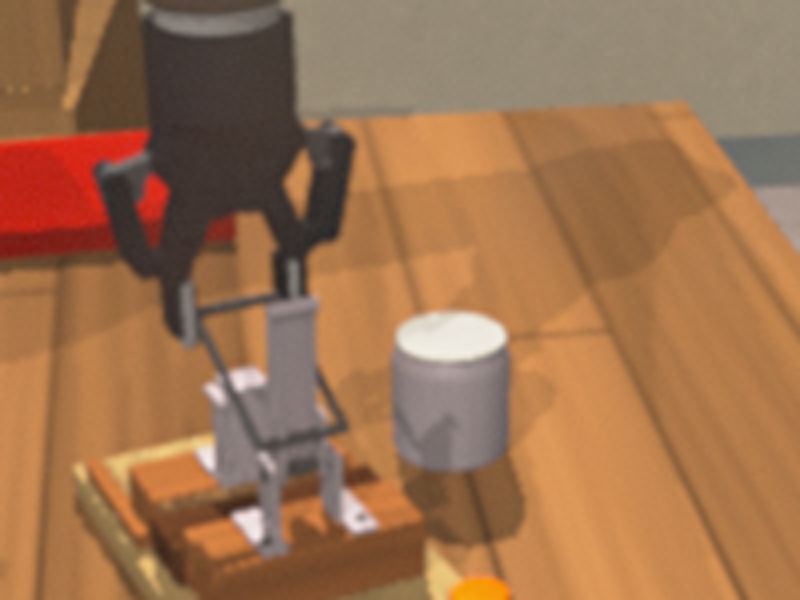

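>>> {"method": "arm_command", "body": {
  "motion": [
    [0.5,[0.051,0.015,0.087],[0,0,0]],
    [0.5,[0.051,0,0.087],[0,0,0]],
    [0.5,[0.051,0,0.087],[0,0,0]],
    [0.5,[0.051,0,0.087],[0,0,0]],
    [0.5,[0.051,0,0.087],[0,0,0]],
    [0.5,[0.051,0,0.087],[0,0,0]],
    [0.5,[0,0,0],[0,0,0]],
    [0.5,[0,0,0],[0,0,0]]
  ]
}}

```text
time: 8.0
ee_pos: [0.5157, 0.171, 0.0953]
tcp_rot: [-180.0, -0.0, 108.7]
wrist_force: [-3.1, -0.3, 0.2]
opening: 0.0509
```

```bash
python3 st.py e
```

```text
8.0 jig TCP mm [[97.05 -0.89 95.32]] rot [-1.7998e+02 -5.0000e-02  1.0866e+02] yaw want 108.63
F jig [0.74, 3.02, 0.17] T [-0.223  0.585 -0.093] open 0.050898702631641354
```

View pics/es.png

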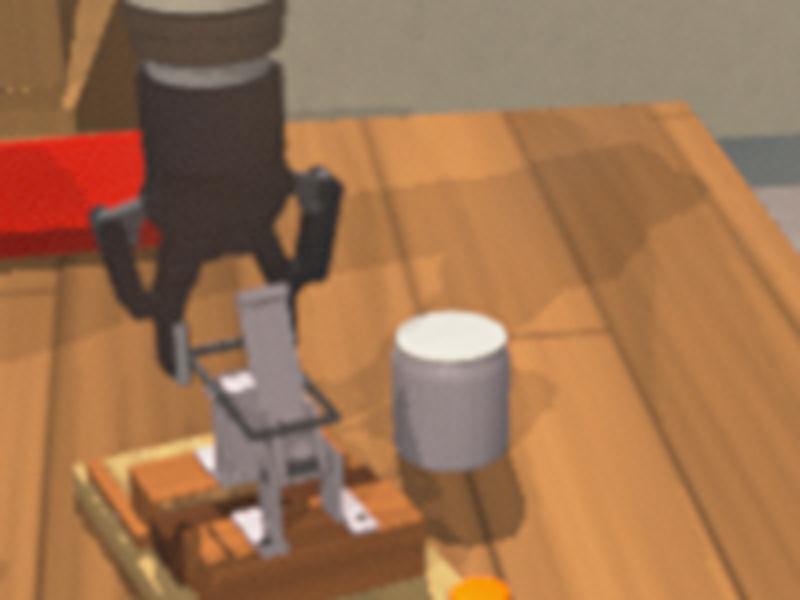

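View pics/et.png

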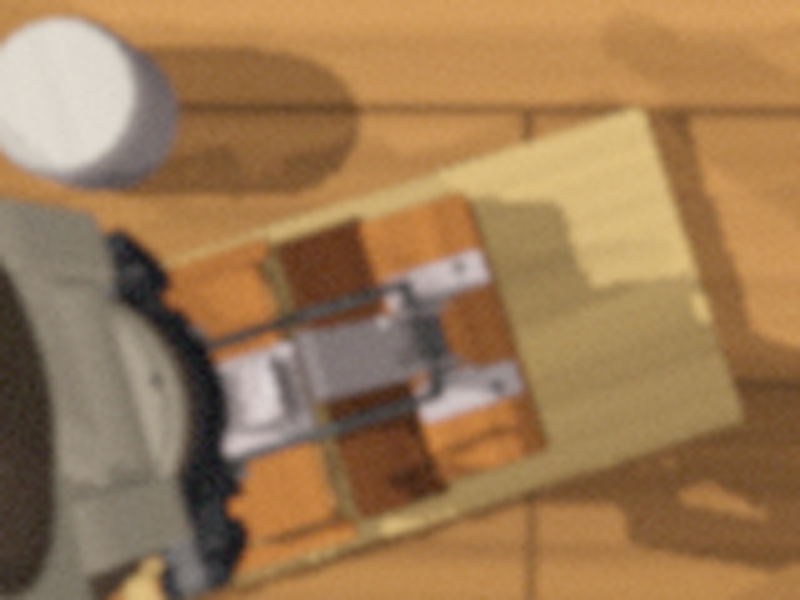

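>>> {"method": "arm_command", "body": {
  "motion": [
    [0.5,[0,-0.007,0.06],[0,0,0]],
    [0.5,[0,0,0.06],[0,0,0]],
    [0.5,[0,0,0.06],[0,0,0]],
    [0.5,[0,0,0.06],[0,0,0]],
    [0.5,[0,0,0.05],[0,0,0]],
    [0.5,[0,0,0],[0,0,0]],
    [0.5,[0,0,0],[0,0,0]]
  ]
}}

```text
time: 8.98
ee_pos: [0.5157, 0.1703, 0.0779]
tcp_rot: [180.0, 0.0, 108.6]
wrist_force: [0.4, -0.9, 0.5]
opening: 0.051
```

```bash
python3 st.py f
```

```text
8.975 jig TCP mm [[96.45 -0.73 77.92]] rot [1.7999e+02 2.0000e-02 1.0864e+02] yaw want 108.63
F jig [-0.95, -0.09, 0.46] T [-0.315  0.089  0.035] open 0.05095312716413461
```

View pics/fs.png

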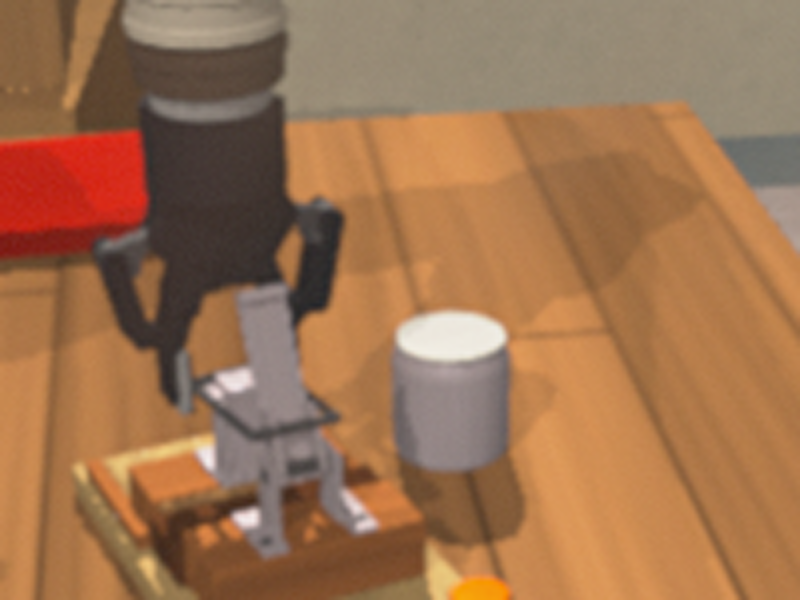

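View pics/ft.png

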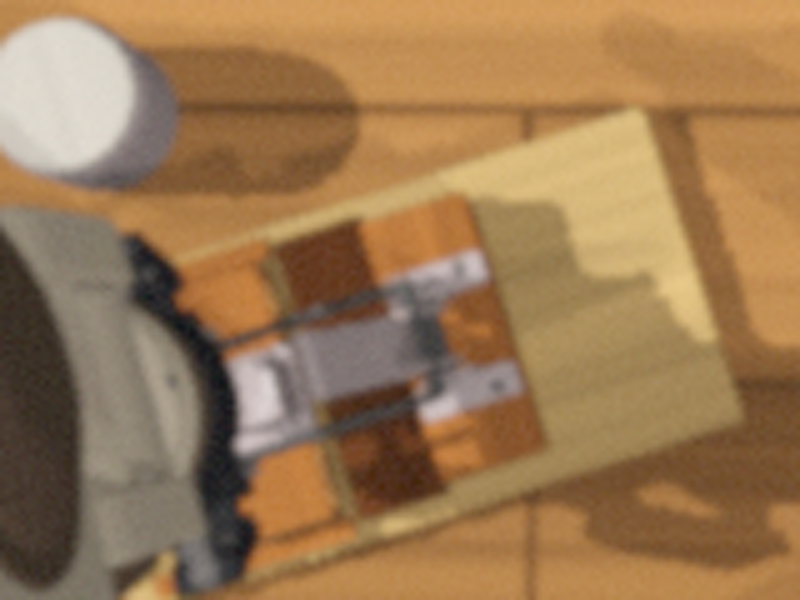

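>>> {"method": "arm_command", "body": {
  "motion": [
    [0.5,[0,0,0.01],[0,0,0]],
    [0.5,[0,0,0.01],[0,0,0]],
    [0.5,[0,0,0.01],[0,0,0]],
    [0.5,[0,0,0.01],[0,0,0]],
    [0.5,[0,0,0.01],[0,0,0]],
    [0.5,[0,0,0.01],[0,0,0]],
    [0.5,[0,0,0],[0,0,0]]
  ]
}}

```text
time: 9.95
ee_pos: [0.5156, 0.1706, 0.0742]
tcp_rot: [-180.0, -0.0, 108.7]
wrist_force: [0.6, 0.4, 1.0]
opening: 0.0507
```

>>> {"method": "arm_command", "body": {
  "motion": [
    [0.5,[0,0,0.01],[0,0,0]],
    [0.5,[0,0,0.01],[0,0,0]],
    [0.5,[0,0,0],[0,0,0]]
  ]
}}

```text
time: 10.32
ee_pos: [0.5156, 0.1705, 0.073]
tcp_rot: [-180.0, 0.0, 108.6]
wrist_force: [-0.6, 0.2, -0.4]
opening: 0.0507
```

>>> {"method": "arm_command", "body": {
  "motion": [
    [0.5,[0,0,0.01],[0,0,0]],
    [0.5,[0,0,0.01],[0,0,0]],
    [0.5,[0,0,0],[0,0,0]]
  ]
}}

```text
time: 10.7
ee_pos: [0.5157, 0.1705, 0.0721]
tcp_rot: [180.0, -0.0, 108.6]
wrist_force: [-1.4, -0.2, 3.6]
opening: 0.0512
```

>>> {"method": "arm_command", "body": {
  "motion": [
    [0.5,[0,0,0],[0,0,0]],
    [0.5,[0,0,0],[0,0,0]]
  ]
}}

```text
time: 10.95
ee_pos: [0.5157, 0.1705, 0.072]
tcp_rot: [180.0, -0.0, 108.6]
wrist_force: [-0.7, -0.2, 4.3]
opening: 0.051
```

>>> {"method": "arm_command", "body": {
  "motion": [
    [0.5,[0,0,0.006],[0,0,0]],
    [0.5,[0,0,0],[0,0,0]]
  ]
}}

```text
time: 11.2
ee_pos: [0.5157, 0.1705, 0.0719]
tcp_rot: [180.0, -0.0, 108.6]
wrist_force: [-2.1, -1.5, 6.1]
opening: 0.0511
```

>>> {"method": "arm_command", "body": {
  "motion": [
    [0.5,[0,0,-0.018],[0,0,0]],
    [0.5,[0,0,-0.017],[0,0,0]],
    [0.5,[0,0,0],[0,0,0]],
    [0.5,[-0.02,0,0],[0,0,0]],
    [0.5,[-0.02,0,0],[0,0,0]],
    [0.5,[-0.02,0,0],[0,0,0]],
    [0.5,[0,0,0],[0,0,0]]
  ]
}}

```text
time: 12.08
ee_pos: [0.5168, 0.167, 0.0736]
tcp_rot: [-180.0, 0.0, 108.6]
wrist_force: [-1.7, 3.8, -0.1]
opening: 0.0508
```

>>> {"method": "arm_command", "body": {
  "motion": [
    [0.5,[-0.015,0,0],[0,0,0]],
    [0.5,[-0.015,0,0],[0,0,0]],
    [0.5,[-0.015,0,0],[0,0,0]],
    [0.5,[0,0,0],[0,0,0]]
  ]
}}

```text
time: 12.58
ee_pos: [0.5177, 0.1643, 0.0736]
tcp_rot: [-180.0, 0.0, 108.6]
wrist_force: [-1.9, 3.3, -0.6]
opening: 0.0507
```

```bash
python3 st.py g
```

```text
12.575 jig TCP mm [[90.15 -0.66 73.62]] rot [-1.8000e+02  1.0000e-02  1.0864e+02] yaw want 108.63
F jig [3.77, 0.71, -0.57] T [0.525 0.189 0.03 ] open 0.050735561949449136
```

View pics/gs.png

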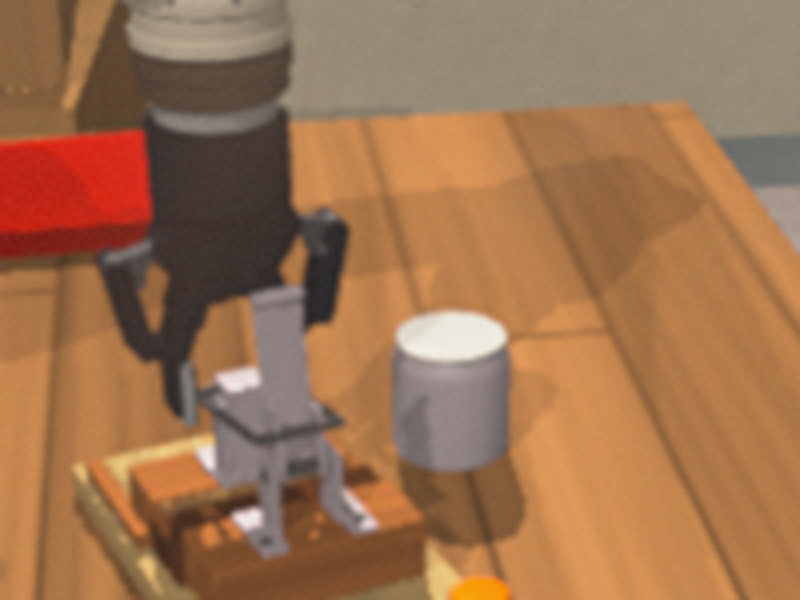

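View pics/gt.png

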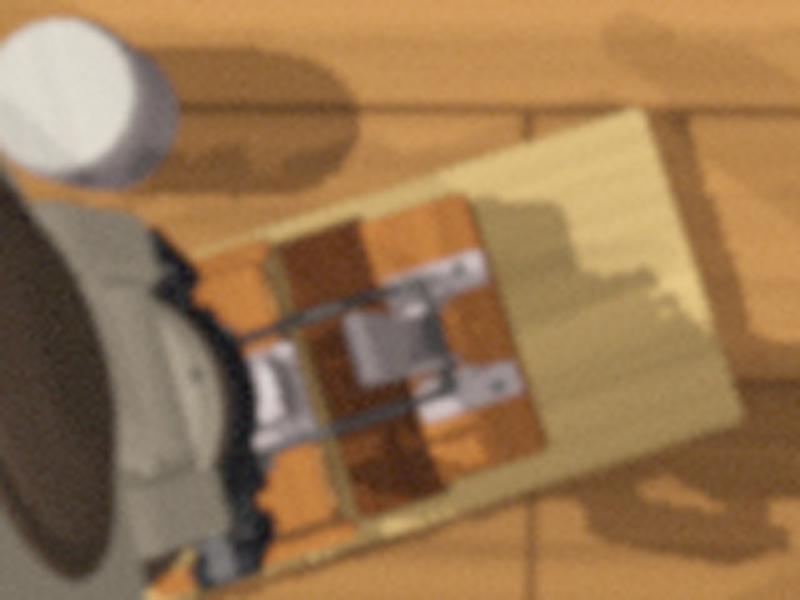

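>>> {"method": "arm_command", "body": {
  "motion": [
    [0.5,[-0.015,0,0],[0,0,0]],
    [0.5,[-0.015,0,0],[0,0,0]],
    [0.5,[-0.015,0,0],[0,0,0]],
    [0.5,[-0.015,0,0],[0,0,0]],
    [0.5,[0,0,0],[0,0,0]]
  ]
}}

```text
time: 13.3
ee_pos: [0.5188, 0.161, 0.0736]
tcp_rot: [-180.0, 0.0, 108.6]
wrist_force: [-1.3, 2.9, -0.6]
opening: 0.0514
```

>>> {"method": "arm_command", "body": {
  "motion": [
    [0.5,[-0.012,0,0],[0,0,0]],
    [0.5,[-0.012,0,0],[0,0,0]],
    [0.5,[0,0,0],[0,0,0]]
  ]
}}

```text
time: 13.68
ee_pos: [0.5193, 0.1596, 0.0736]
tcp_rot: [-180.0, 0.0, 108.6]
wrist_force: [-1.9, 2.8, 0.5]
opening: 0.0512
```

>>> {"method": "arm_command", "body": {
  "motion": [
    [0.5,[-0.01,0,0],[0,0,0]],
    [0.5,[-0.01,0,0],[0,0,0]],
    [0.5,[0,0,0],[0,0,0]]
  ]
}}

```text
time: 14.05
ee_pos: [0.5196, 0.1585, 0.0736]
tcp_rot: [-180.0, 0.0, 108.6]
wrist_force: [-1.3, 3.2, 0.1]
opening: 0.0512
```

```bash
python3 st.py
```

```text
14.05 jig TCP mm [[84.02 -0.67 73.6 ]] rot [-180.      0.    108.64] yaw want 108.63
F jig [3.41, 0.17, 0.13] T [ 0.535  0.256 -0.014] open 0.05120634450979774
```

>>> {"method": "arm_command", "body": {
  "motion": [
    [0.5,[-0.01,0,0],[0,0,0]],
    [0.5,[-0.01,0,0],[0,0,0]],
    [0.5,[0,0,0],[0,0,0]]
  ]
}}

```text
time: 14.42
ee_pos: [0.52, 0.1574, 0.0736]
tcp_rot: [-180.0, 0.0, 108.6]
wrist_force: [-2.3, 2.3, 0.2]
opening: 0.0505
```

>>> {"method": "arm_command", "body": {
  "motion": [
    [0.5,[-0.01,0,0],[0,0,0]],
    [0.5,[-0.01,0,0],[0,0,0]],
    [0.5,[0,0,0],[0,0,0]]
  ]
}}

```text
time: 14.8
ee_pos: [0.5204, 0.1563, 0.0736]
tcp_rot: [-180.0, 0.0, 108.6]
wrist_force: [-2.2, 2.2, -0.1]
opening: 0.051
```

>>> {"method": "arm_command", "body": {
  "motion": [
    [0.5,[-0.01,0,0],[0,0,0]],
    [0.5,[-0.01,0,0],[0,0,0]],
    [0.5,[0,0,0],[0,0,0]]
  ]
}}

```text
time: 15.18
ee_pos: [0.5208, 0.1551, 0.0736]
tcp_rot: [-180.0, 0.0, 108.6]
wrist_force: [-1.4, 3.6, 0.2]
opening: 0.0507
```

```bash
python3 st.py
```

```text
15.175 jig TCP mm [[80.43 -0.66 73.58]] rot [-1.8000e+02  1.0000e-02  1.0865e+02] yaw want 108.63
F jig [3.87, 0.14, 0.24] T [0.659 0.352 0.057] open 0.050702830968703226
```

Nearing the expected post; smaller steps.

>>> {"method": "arm_command", "body": {
  "motion": [
    [0.5,[-0.01,0,0],[0,0,0]],
    [0.5,[-0.005,0,0],[0,0,0]],
    [0.5,[0,0,0],[0,0,0]]
  ]
}}

```text
time: 15.55
ee_pos: [0.5211, 0.1543, 0.0736]
tcp_rot: [-180.0, 0.0, 108.6]
wrist_force: [-2.0, 3.1, -0.3]
opening: 0.0506
```

>>> {"method": "arm_command", "body": {
  "motion": [
    [0.5,[-0.01,0,0],[0,0,0]],
    [0.5,[0,0,0],[0,0,0]]
  ]
}}

```text
time: 15.8
ee_pos: [0.5212, 0.154, 0.0736]
tcp_rot: [-180.0, -0.0, 108.7]
wrist_force: [-2.0, 5.0, -0.2]
opening: 0.0509
```

```bash
python3 st.py i
```

```text
15.8 jig TCP mm [[79.2  -0.66 73.59]] rot [-1.8000e+02 -3.0000e-02  1.0865e+02] yaw want 108.63
F jig [5.39, 0.26, -0.24] T [ 0.979  0.474 -0.07 ] open 0.05085298088414654
```

View pics/is.png

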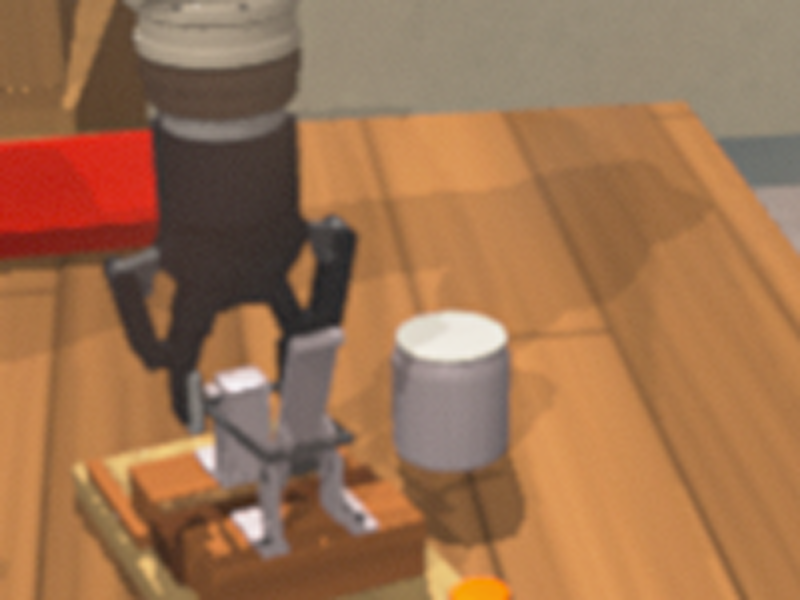

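View pics/it.png

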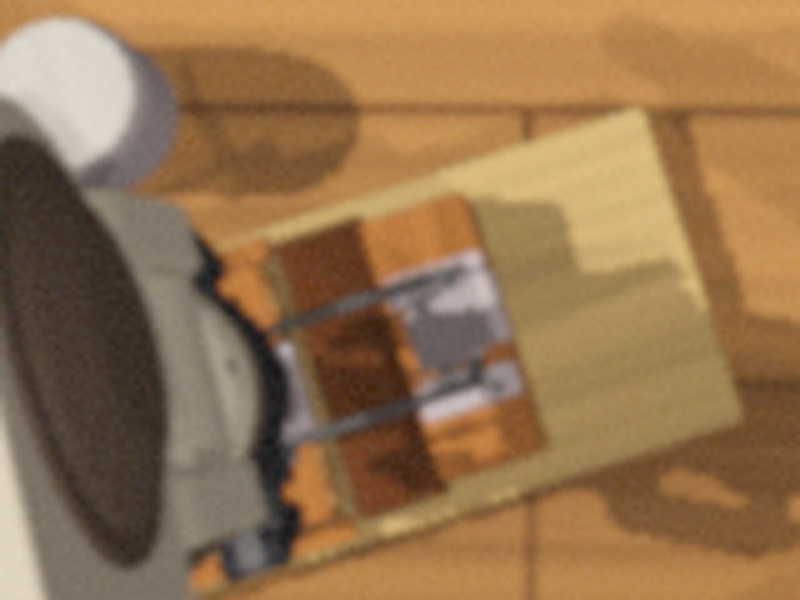

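>>> {"method": "arm_command", "body": {
  "motion": [
    [0.5,[-0.007,0,0],[0,0,0]],
    [0.5,[0,0,0],[0,0,0]]
  ]
}}

```text
time: 16.15
ee_pos: [0.5212, 0.1539, 0.0736]
tcp_rot: [-180.0, -0.1, 108.7]
wrist_force: [-2.7, 5.9, -0.4]
opening: 0.0509
```

```bash
python3 st.py
```

```text
16.15 jig TCP mm [[79.14 -0.65 73.6 ]] rot [-1.8000e+02 -7.0000e-02  1.0867e+02] yaw want 108.63
F jig [6.48, 0.67, -0.45] T [1.317 0.602 0.003] open 0.0508801728909037
```

>>> {"method": "arm_command", "body": {
  "motion": [
    [0.75,[0,0,0],[0,0,0]],
    [0.75,[0,0,0],[0,0,0]],
    [0.9,[0,0,0],[0,0,0]],
    [1,[0,0,0],[0,0,0]],
    [1,[0,0,0],[0,0,0]]
  ]
}}

```text
time: 16.77
ee_pos: [0.5215, 0.1533, 0.0736]
tcp_rot: [180.0, 0.0, 108.6]
wrist_force: [-0.0, 0.0, 0.6]
opening: 0.0852
```

```bash
python3 st.py
```

```text
16.775 jig TCP mm [[78.49 -0.71 73.63]] rot [1.8000e+02 1.0000e-02 1.0864e+02] yaw want 108.63
F jig [0.03, 0.04, 0.63] T [ 0.009  0.024 -0.026] open 0.08520700911948052
```

>>> {"method": "arm_command", "body": {
  "motion": [
    [1,[0,0,-0.2],[0,0,0]],
    [1,[0,0,-0.5],[0,0,0]],
    [1,[0,0,-0.9],[0,0,0]],
    [1,[0,0,-0.9],[0,0,0]],
    [0.5,[0.5,0,0],[0,0,0]],
    [0,[0.5,0,0],[0,0,0]],
    [0,[0.5,0,0],[0,0,0]]
  ]
}}

```text
time: 17.65
ee_pos: [0.4924, 0.2394, 0.2247]
tcp_rot: [179.9, -0.0, 108.6]
wrist_force: [-0.3, -0.2, -1.2]
opening: 0.0326
```

```bash
python3 st.py j
```

```text
17.65 jig TCP mm [[169.39  -0.69 224.7 ]] rot [ 1.7994e+02 -1.0000e-02  1.0863e+02] yaw want 108.63
F jig [-0.12, 0.4, -1.23] T [-0.034 -0.021 -0.05 ] open 0.032580915992001164
```

View pics/js.png

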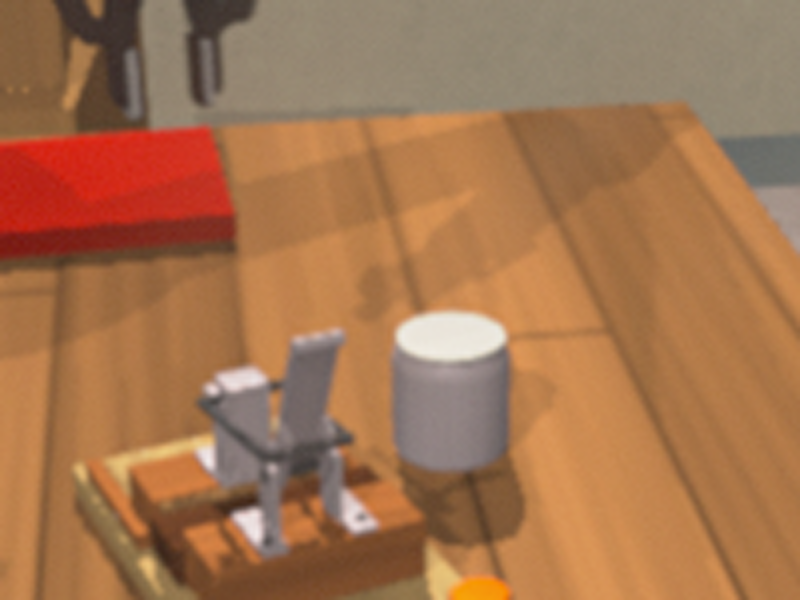

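View pics/jt.png

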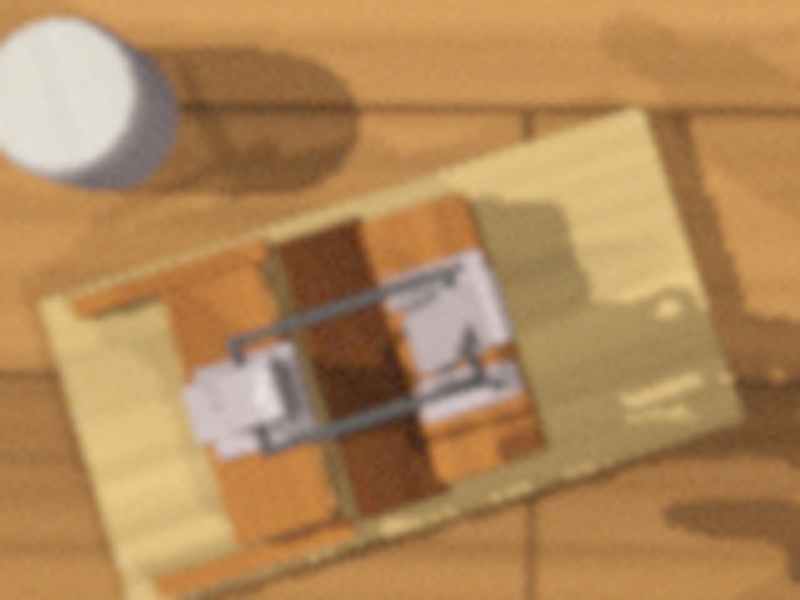

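>>> {"method": "arm_command", "body": {
  "motion": [
    [0,[-0.49,-0.012,0],[0,0,0]],
    [0,[-0.49,0,0],[0,0,0]],
    [0,[-0.49,0,0],[0,0,0]],
    [0,[-0.49,0,0],[0,0,0]],
    [0,[-0.49,0,0],[0,0,0]],
    [0,[-0.49,0,0],[0,0,0]],
    [0,[0,0,0],[0,0,0]],
    [0,[0,0,0.3],[0,0,0]],
    [0,[0,0,0.3],[0,0,0]],
    [0,[0,0,0],[0,0,0]]
  ]
}}

```text
time: 19.0
ee_pos: [0.5476, 0.0715, 0.1868]
tcp_rot: [-179.9, -0.0, 108.7]
wrist_force: [-0.2, -0.9, 1.5]
opening: -0.0005
```

```bash
python3 st.py k; python3 - <<'E'
import numpy as np
for d in (60,55,50,45,40,35,30,25,20,15,12,9,6,4,2,0):
    a=np.radians(d); u=np.array([-np.cos(a),np.sin(a)]); n=np.array([u[1],-u[0]]); p=np.array([0,86])+70*u+9*n
    print(d,round(np.radians(d),2),"corner",p.round(1),"TCP",(p+[11,0]).round(1))
E
```

```text
19.0 jig TCP mm [[ -7.36   0.68 186.83]] rot [-1.7989e+02 -3.0000e-02  1.0867e+02] yaw want 108.63
F jig [-0.77, 0.43, 1.54] T [ 0.06   0.    -0.049] open -0.00046998885894376167
60 1.05 corner [-27.2 151.1] TCP [-16.2 151.1]
55 0.96 corner [-32.8 148.5] TCP [-21.8 148.5]
50 0.87 corner [-38.1 145.4] TCP [-27.1 145.4]
45 0.79 corner [-43.1 141.9] TCP [-32.1 141.9]
40 0.7 corner [-47.8 137.9] TCP [-36.8 137.9]
35 0.61 corner [-52.2 133.5] TCP [-41.2 133.5]
30 0.52 corner [-56.1 128.8] TCP [-45.1 128.8]
25 0.44 corner [-59.6 123.7] TCP [-48.6 123.7]
20 0.35 corner [-62.7 118.4] TCP [-51.7 118.4]
15 0.26 corner [-65.3 112.8] TCP [-54.3 112.8]
12 0.21 corner [-66.6 109.4] TCP [-55.6 109.4]
9 0.16 corner [-67.7 105.8] TCP [-56.7 105.8]
6 0.1 corner [-68.7 102.3] TCP [-57.7 102.3]
4 0.07 corner [-69.2  99.9] TCP [-58.2  99.9]
2 0.03 corner [-69.6  97.4] TCP [-58.6  97.4]
0 0.0 corner [-70.  95.] TCP [-59.  95.]
```

View pics/ks.png

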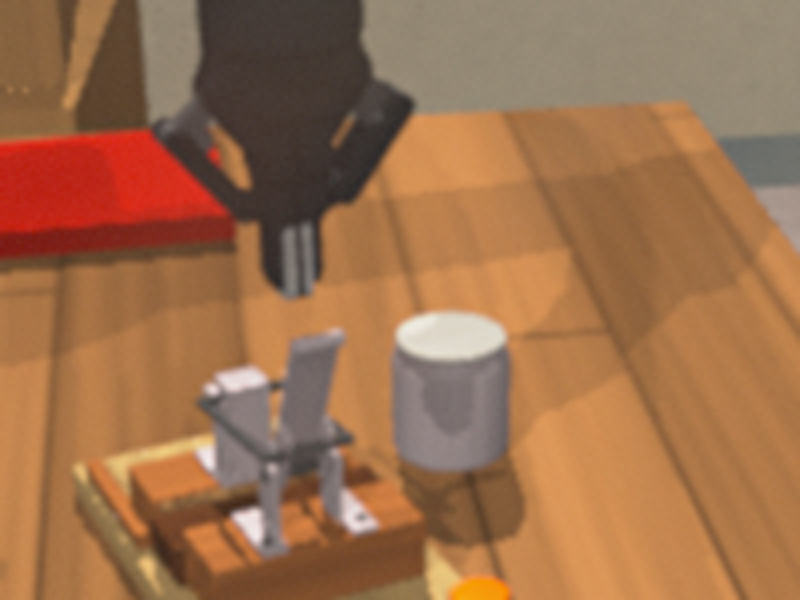

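View pics/kt.png

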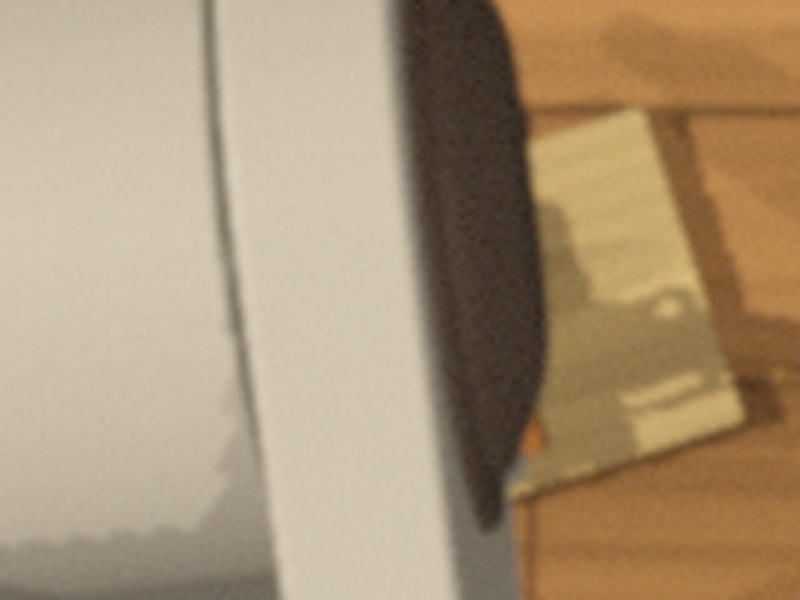

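>>> {"method": "arm_command", "body": {
  "motion": [
    [0,[0,0.01,0.2],[0,0,0]],
    [0,[0,0,0.2],[0,0,0]],
    [0,[0,0,0.2],[0,0,0]],
    [0,[0,0,0],[0,0,0]],
    [0,[-0.03,0,0],[0,0,0]],
    [0,[-0.03,0,0],[0,0,0]],
    [0,[-0.03,0,0],[0,0,0]],
    [0,[0,0,0],[0,0,0]]
  ]
}}

```text
time: 20.1
ee_pos: [0.5507, 0.0665, 0.1518]
tcp_rot: [180.0, -0.0, 108.7]
wrist_force: [0.4, 2.9, 0.3]
opening: -0.0002
```

```bash
python3 st.py l
```

```text
20.1 jig TCP mm [[-13.14  -0.71 151.77]] rot [ 1.7998e+02 -2.0000e-02  1.0865e+02] yaw want 108.63
F jig [2.61, -1.27, 0.32] T [ 0.494  0.09  -0.051] open -0.00020827154028432528
```

View pics/ls.png

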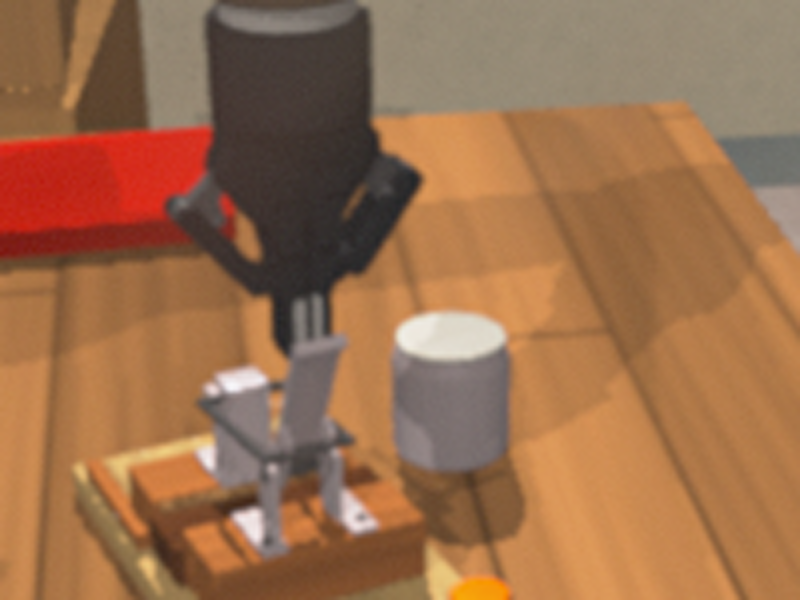

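>>> {"method": "arm_command", "body": {
  "motion": [
    [0,[-0.036,0,0.014],[0,0,0]],
    [0,[-0.036,0,0.014],[0,0,0]],
    [0,[-0.036,0,0.014],[0,0,0]],
    [0,[-0.036,0,0.014],[0,0,0]],
    [0,[0,0,0],[0,0,0]]
  ]
}}

```text
time: 20.82
ee_pos: [0.5535, 0.058, 0.1482]
tcp_rot: [180.0, 0.0, 108.6]
wrist_force: [-0.2, 3.9, 1.0]
opening: 0.0002
```

```bash
python3 st.py m
```

```text
20.825 jig TCP mm [[-22.03  -0.65 148.16]] rot [180.     0.   108.64] yaw want 108.63
F jig [3.77, -1.03, 1.0] T [ 0.756 -0.043  0.003] open 0.00017978770530059293
```

View pics/ms.png

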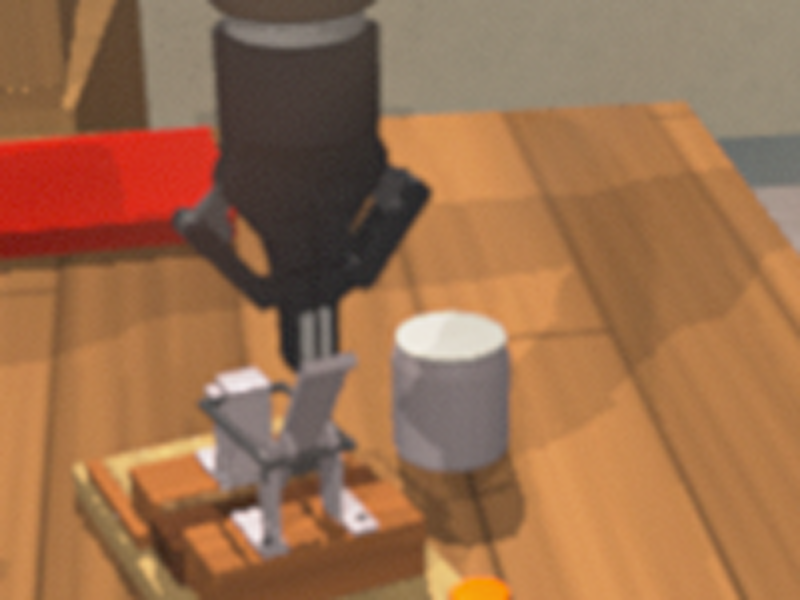

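>>> {"method": "arm_command", "body": {
  "motion": [
    [0,[-0.034,0,0.022],[0,0,0]],
    [0,[-0.034,0,0.022],[0,0,0]],
    [0,[-0.034,0,0.022],[0,0,0]],
    [0,[-0.034,0,0.022],[0,0,0]],
    [0,[-0.034,0,0.022],[0,0,0]],
    [0,[0,0,0],[0,0,0]]
  ]
}}

```text
time: 21.68
ee_pos: [0.5569, 0.0481, 0.1419]
tcp_rot: [180.0, 0.0, 108.6]
wrist_force: [-0.2, 1.8, 4.4]
opening: -0.0002
```

```bash
python3 st.py n
```

```text
21.675 jig TCP mm [[-32.47  -0.67 141.85]] rot [1.7997e+02 3.0000e-02 1.0863e+02] yaw want 108.63
F jig [1.82, -0.38, 4.38] T [ 0.465 -0.054  0.067] open -0.00019154618017679106
```

View pics/ns.png

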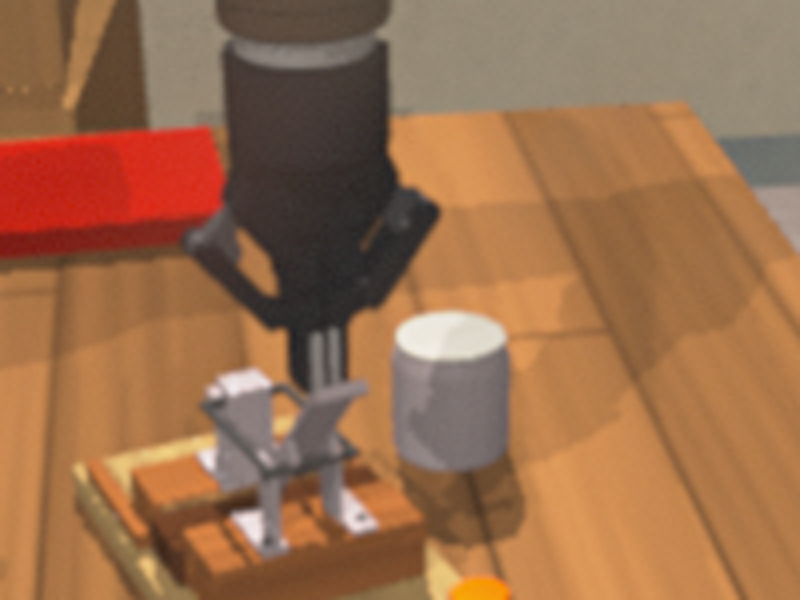

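>>> {"method": "arm_command", "body": {
  "motion": [
    [0,[-0.03,0,0.028],[0,0,0]],
    [0,[-0.03,0,0.028],[0,0,0]],
    [0,[-0.03,0,0.028],[0,0,0]],
    [0,[-0.03,0,0.028],[0,0,0]],
    [0,[-0.03,0,0.028],[0,0,0]],
    [0,[0,0,0],[0,0,0]]
  ]
}}

```text
time: 22.52
ee_pos: [0.5598, 0.0394, 0.1337]
tcp_rot: [180.0, 0.1, 108.6]
wrist_force: [0.1, 0.6, 6.9]
opening: -0.0
```

>>> {"method": "arm_command", "body": {
  "motion": [
    [0,[-0.025,0,0.033],[0,0,0]],
    [0,[-0.025,0,0.033],[0,0,0]],
    [0,[-0.025,0,0.033],[0,0,0]],
    [0,[-0.025,0,0.033],[0,0,0]],
    [0,[-0.025,0,0.033],[0,0,0]],
    [0,[0,0,0],[0,0,0]]
  ]
}}

```text
time: 23.28
ee_pos: [0.5623, 0.0321, 0.1236]
tcp_rot: [180.0, 0.1, 108.6]
wrist_force: [0.9, -0.1, 4.8]
opening: 0.0001
```

```bash
python3 st.py o
```

```text
23.275 jig TCP mm [[-49.42  -0.63 123.59]] rot [1.7998e+02 9.0000e-02 1.0861e+02] yaw want 108.63
F jig [-0.38, -0.85, 4.8] T [-0.154 -0.128  0.021] open 0.0001287399359050982
```

View pics/os.png

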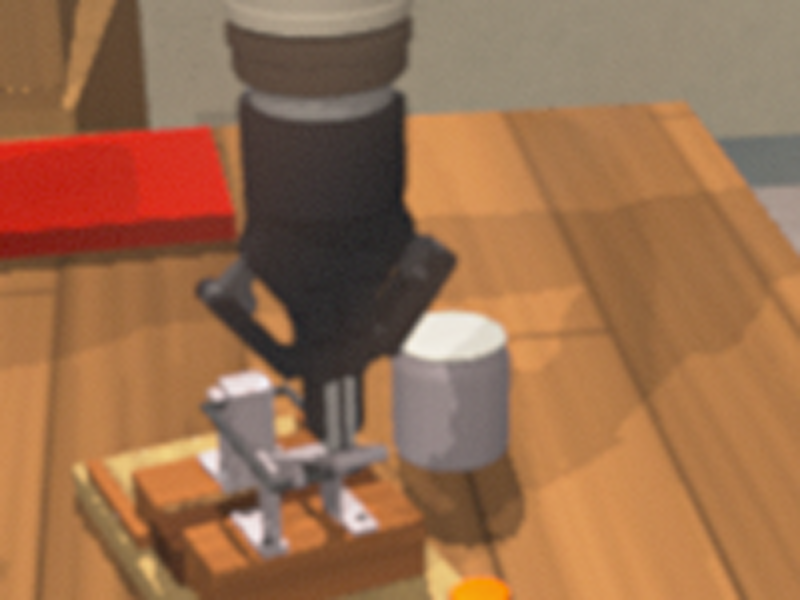

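>>> {"method": "arm_command", "body": {
  "motion": [
    [0,[-0.019,0,0.036],[0,0,0]],
    [0,[-0.019,0,0.036],[0,0,0]],
    [0,[-0.019,0,0.036],[0,0,0]],
    [0,[-0.019,0,0.036],[0,0,0]],
    [0,[-0.019,0,0.036],[0,0,0]],
    [0,[0,0,0],[0,0,0]]
  ]
}}

```text
time: 24.12
ee_pos: [0.5635, 0.0274, 0.112]
tcp_rot: [-180.0, -0.0, 108.6]
wrist_force: [0.3, 0.1, 1.0]
opening: 0.0004
```

>>> {"method": "arm_command", "body": {
  "motion": [
    [0,[-0.013,0,0.039],[0,0,0]],
    [0,[-0.013,0,0.039],[0,0,0]],
    [0,[-0.013,0,0.039],[0,0,0]],
    [0,[-0.008,0,0.033],[0,0,0]],
    [0,[-0.008,0,0.033],[0,0,0]],
    [0,[0,0,0],[0,0,0]]
  ]
}}

```text
time: 24.88
ee_pos: [0.5647, 0.0244, 0.1012]
tcp_rot: [-180.0, -0.0, 108.6]
wrist_force: [0.3, -0.2, -0.0]
opening: -0.0001
```

```bash
python3 st.py p
```

```text
24.875 jig TCP mm [[-57.47  -0.45 101.22]] rot [-1.7997e+02 -2.0000e-02  1.0865e+02] yaw want 108.63
F jig [-0.33, -0.21, -0.03] T [-0.045  0.025  0.043] open -0.00012529182943706794
```

View pics/ps.png

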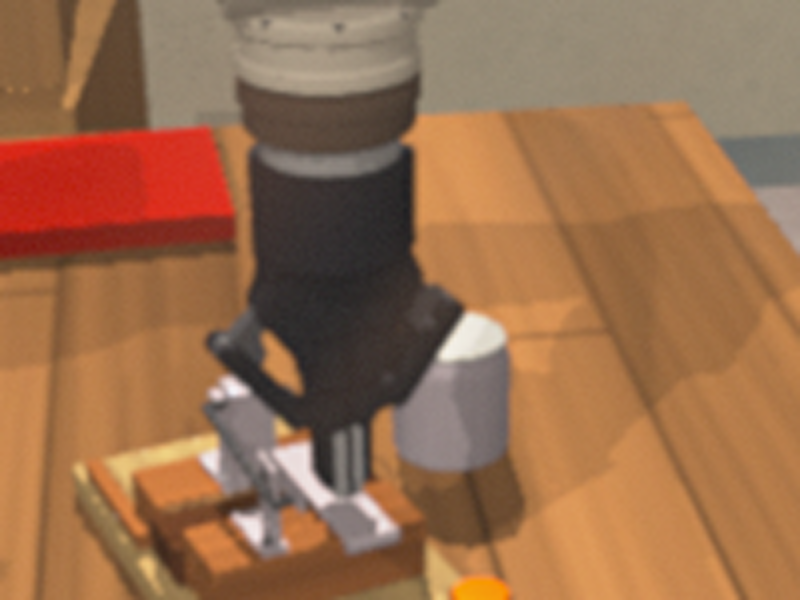

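>>> {"method": "arm_command", "body": {
  "motion": [
    [0,[0,0,0.02],[0,0,0]],
    [0,[0,0,0.02],[0,0,0]],
    [0,[0,0,0.015],[0,0,0]],
    [0,[0,0,0.015],[0,0,0]],
    [0,[0,0,0],[0,0,0]]
  ]
}}

```text
time: 25.6
ee_pos: [0.5648, 0.0244, 0.0973]
tcp_rot: [-180.0, -0.0, 108.6]
wrist_force: [0.5, 0.2, -0.8]
opening: 0.0003
```

>>> {"method": "arm_command", "body": {
  "motion": [
    [0,[0,0,0.01],[0,0,0]],
    [0,[0,0,0.01],[0,0,0]],
    [0,[0,0,0],[0,0,0]]
  ]
}}

```text
time: 25.98
ee_pos: [0.5648, 0.0244, 0.0961]
tcp_rot: [-180.0, -0.0, 108.6]
wrist_force: [-0.2, 1.1, 0.2]
opening: -0.0003
```

>>> {"method": "arm_command", "body": {
  "motion": [
    [0,[0,0,0.01],[0,0,0]],
    [0,[0,0,0],[0,0,0]]
  ]
}}

```text
time: 26.22
ee_pos: [0.5648, 0.0243, 0.0955]
tcp_rot: [-180.0, -0.0, 108.6]
wrist_force: [0.2, -0.6, 0.5]
opening: 0.0002
```

>>> {"method": "arm_command", "body": {
  "motion": [
    [0,[0,0,0.01],[0,0,0]],
    [0,[0,0,0],[0,0,0]]
  ]
}}

```text
time: 26.48
ee_pos: [0.5649, 0.0244, 0.0951]
tcp_rot: [180.0, 0.0, 108.6]
wrist_force: [-0.2, -0.2, 1.3]
opening: -0.0003
```

>>> {"method": "arm_command", "body": {
  "motion": [
    [0,[0,0,0.008],[0,0,0]],
    [0,[0,0,0],[0,0,0]]
  ]
}}

```text
time: 26.72
ee_pos: [0.5649, 0.0244, 0.095]
tcp_rot: [180.0, 0.0, 108.6]
wrist_force: [-1.0, -0.9, 5.4]
opening: 0.0001
```

>>> {"method": "arm_command", "body": {
  "motion": [
    [0,[0,0,0.008],[0,0,0]],
    [0,[0,0,0],[0,0,0]]
  ]
}}

```text
time: 26.98
ee_pos: [0.5649, 0.0244, 0.0949]
tcp_rot: [180.0, 0.0, 108.6]
wrist_force: [-2.4, -1.1, 8.5]
opening: -0.0
```

>>> {"method": "arm_command", "body": {
  "motion": [
    [0,[0,0,-0.05],[0,0,0]],
    [0,[0,0,-0.3],[0,0,0]],
    [0,[0,0,-0.8],[0,0,0]],
    [0,[0,0,-0.8],[0,0,0]],
    [0,[0,-0.7,-0.5],[0,0,0]],
    [0,[0,-0.9,0],[0,0,0]],
    [0,[0,-0.9,0],[0,0,0]],
    [0,[0,-0.9,0],[0,0,0]],
    [0,[0,0,0],[0,0,0]],
    [0,[0,0,0],[0,0,0]]
  ]
}}

```text
time: 28.22
ee_pos: [0.372, -0.0409, 0.2419]
tcp_rot: [179.9, 0.0, 108.6]
wrist_force: [0.5, -0.0, 0.8]
opening: 0.0001
```

```bash
python3 st.py q; python3 - <<'E'
from h import *
cv2.imwrite("pics/q_side.png",viewer.camera("side")); cv2.imwrite("pics/q_top.png",viewer.camera("top"))
E
```

```text
28.225 jig TCP mm [[-57.77 202.98 241.95]] rot [1.7989e+02 4.0000e-02 1.0863e+02] yaw want 108.63
F jig [-0.19, -0.49, 0.76] T [ 0.019 -0.008 -0.052] open 5.558780863273542e-05
```

View pics/qs.png

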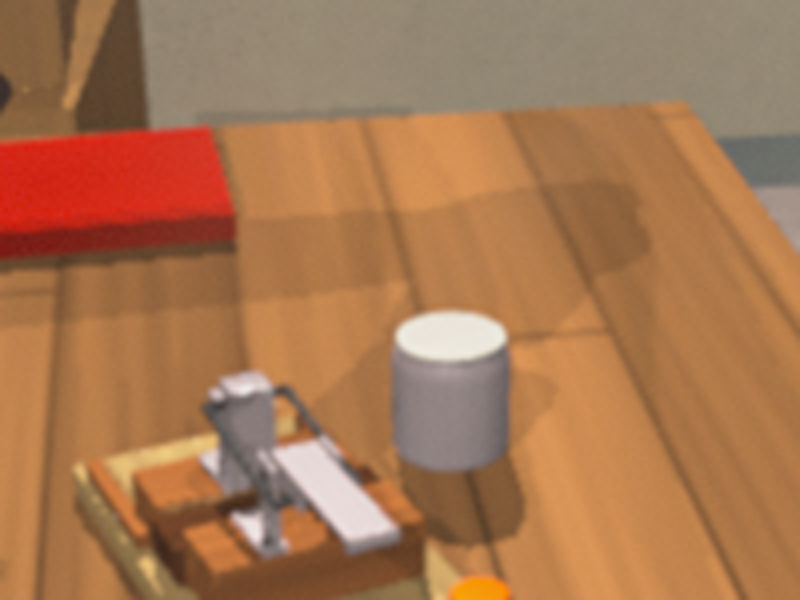

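View pics/qt.png

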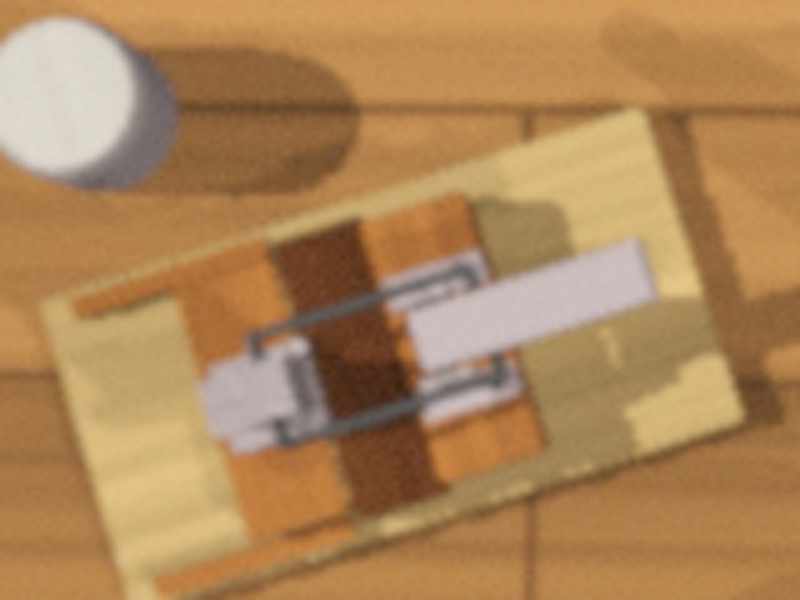

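View pics/q_side.png

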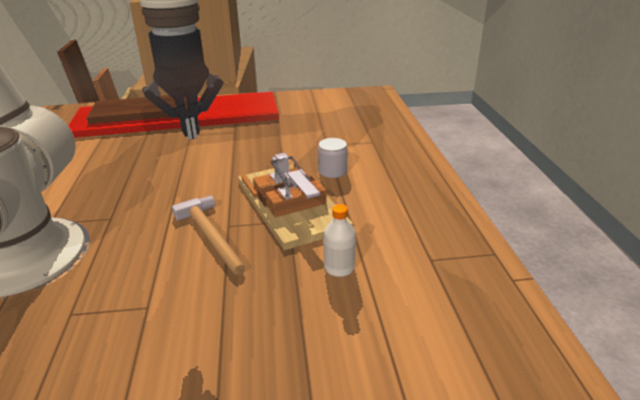

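The lever lies flat in the top view, from (415,340) to (645,270). The bar is under the keeper and the gap between jaw and rail has closed. The glue bottle, hammer and tin stand where they did at the start.

```bash
python3 -c "
from workcell import bot
print(bot.job_done())"
```

```text
the job is handed in; nothing more can be done
None
```

The draw latch is closed: the bar is hooked under the keeper's lip, the lever is down on its stop, and the jaw has closed against the chair rail. I handed the job in at about 28 s, with no verdict reported.

**Hooking:**
- I pinched the loop bar at its two ends and carried it past the lip. Lowered gently, it touched the shelf with the bar about 91 mm above the bench, so the keeper is set near the top of its range.
- I lifted the bar about 1.5 mm and drew it in until it met the post at 79 mm from the pivot. The force readings there peaked at about 6.5 N.
- A picture after I let go showed the bar hooked with the lever still up.

**Shutting:** I swept the lever down along its arc with closed fingers. The highest reading was about 7 N on the way, then 8.5 N in the last check press. The load fell to zero past dead centre, and a light press met a hard stop at 95.0 mm, exactly the shut height.

**Last checks:**
- The final pictures show the lever level and the jaw–rail gap closed.
- The glue bottle, hammer and tin look unmoved by eye.
- The arm is well clear, and no check disagreed.
- I did not measure the jaw travel as a number.

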